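Turn the scored chocolate slab to the diamond stop

ROBOT

A 7-joint arm with a two-finger parallel gripper is mounted at the origin on a cart in front of the work surface, level with it; the furniture and walls round the work are solid. World frame = base frame: x ahead of the robot, y to its left, z up, the work surface at z = 0. Lengths are in m, angles in rad, forces in N, time in s.
With the tool pointing down it reaches from about 0.4 to 0.85 m from the base axis. Payload 10.4 kg.
Tool frame: the origin (TCP) lies midway between the tips of the shut fingers; the grasp point (between the pads) lies 19 mm behind it; z points along the fingers, y is the line along which they close (so a half turn about z gives the same grasp; the last joint's range is limited). The gripper opens to 85 mm and grips with 20 to 120 N. Pads are 22 mm wide; open, the fingers measure 114 mm over their backs; the gripper's body (76 mm by 85 mm) begins 54 mm behind the grasp point. The pads swing forward as they close: fully open they stand 13 mm farther back than shut.
Start: joints at [-1.16, 0.332, -0.065, 1.46, 0.022, 1.35, -0.088], TCP at [0.263, 0.567, 0.231] pointing down, gripper open.
Joint ranges: [-2.6, 2.6], [-0.5, 2.12], [-1.47, 1.34], [0.16, 2.42], [-1.27, 4.41], [0.06, 2.06], [-2.6, 2.6]. Speed limits (rad/s): [2.22, 2.22, 2.79, 2.79, 3.14, 3.14, 3.14].

INTERFACE

Orientations are given as a rotation vector (axis times angle).
In Python, from rig import robot gives the robot as it stands.
- The arm moves only by the shell command python3 -m handwheel 'ROWS' [FORCE]. ROWS is JSON, a list of rows, each a list of 5 numbers: the shift along the world's x, y, z in cm, then the turn about the world's z in degrees, then the finger opening in cm, from 0 to 8.54. A call has 1 to 5 rows; each row shifts and turns the commanded pose from where the row before left it; what a row does not reach is not made up. A row lasts 1/8 s, in which the tool goes at most 62.5 mm and 10.7 degrees, less where a joint would pass 70% of its speed; a pose out of reach is approached as far as the arm can. A call with a gripper value outside its range is refused whole. The fingers move at their own pace and stop on an object; FORCE is the grip in N (left out, the last holds). Time passes only in rows, so rows that do not move let the fingers close. It gives the time, the measured TCP pose, the force, the opening and the grip force at its end, in the units of the state.
- robot.observe(): the state, without advancing time (a new reading comes with each control period).
- robot.snapshot(name): name is "scene" or "top"; returns the picture (384x512x3 uint8, blue, green, red); there is no depth.
- robot.camera_model(name): a dict with "mtx" (3x3 intrinsics, pixels), "dist_coeffs" ([k1, k2, p1, p2, k3] as OpenCV has them; the pictures are not rectified), "rvec" (rotation vector, rad) and "tvec" (3), from world to camera coordinates, as OpenCV has them. Camera axes: x right, y down, z forward; pixel columns grow to the right and rows downward; lengths in m; the calibration is good to about 2 mm. A picture is of the moment at which its call begins. camera_model takes no time and is no camera call.
- robot.job_done(): hands the job in; it is judged then, once.
The state is a dict: "time_s": time; "joint_positions": joint angles; "joint_velocities": joint speeds; "tau": joint torques, N m; "position": TCP position; "eef_rot": TCP orientation; "wrist_force": force on the tool from outside, world axes, zero at the start; "ft_torque": the same for the moment, N m; "grip_width": finger opening in m; "gripper_force": force on a finger pad.
Only numpy, scipy, OpenCV 4.12 (cv2) and the standard library are available. Lean on these libraries where they do the work, as an engineer would, in place of code of your own. Each camera call takes 0.05 s, during which the arm holds its last target. There are 200 camera calls.

TASK

The chocolate slab on the scoring turntable has had its first set of lines; turn it to the next stop so that the diamonds can be scored. Pull up the spring pin by its red ring, turn the deck counter-clockwise seen from above, and let the pin drop fully home in the very next notch, which is hidden under the deck and has to be felt for. Do not touch the chocolate, leave the rule lying in its two rests above the slab, leave the other things on the table where they are, and let go.

Things in the scene. Friction and masses are not known exactly. Their poses are not given: they have to be found in the camera images.
- pull_ring (a point): Centre of the red pull ring on the spring pin near the deck's rim: upright, 39 mm outside, 23 mm inside, 8 mm thick; x axis outward along the deck's radius in the ring's plane, y axis its thickness, the way it travels as the deck turns. Pin home: 120 mm above the table, lowest point 100 mm. The ring cannot turn on the pin. Below it: a 15 mm wide collar, then a fixed bush 18 mm wide, top at 84 mm.
- axis (a point): The turntable's upright axis at the deck's top face, 64 mm above the table; the frame is the fixed base's (z up, the rule lies along y). The aluminium deck is 270 mm across; the pull ring is 112 mm from this axis and, at deck angle 0, 140 degrees counter-clockwise seen from above from this frame's x axis.
- deck (a joint): Turn of the deck, rad, counter-clockwise seen from above; 0 at the start, pin in the first notch (0.013 play each way). The next notch, the diamond stop, is set by hand: anywhere from 0.66 to 0.98, out of sight. A third notch, for squares, is at 1.57; the deck ends at 1.70. The free deck resists with 1 to 3 N at the ring and stays where it is left.
- plunger (a joint): Lift of pin and ring, m: 0 fully home, 0.011 while the tip rides on the plate between notches, 0.017 at its upper stop. The spring presses it down with 4 N when home, 8 N at the stop. Let go, the 10 mm pin rides on the plate and snaps down into the next 13 mm notch that it is slowly moved over (up to 50 mm/s at the ring), which locks the deck.
- rule_mid (a point): Centre of the scoring rule, a loose aluminium bar 13 x 310 x 13 mm lying in two slotted rests across the middle of the turntable, its top 95 mm above the table, 6 mm clear of the chocolate.
- slab: Dark chocolate slab, 117 x 117 x 12 mm, loose on the deck between four short locating pins, turning with it; origin at the centre of its underside, 64 mm above the table.
- crumb_cup: Steel cup with brittle crumbs, 72 mm wide, 36 mm high, on the table near the turntable; origin at the centre of its underside.
- squeeze_bottle_2: Brown syrup squeeze bottle, 56 mm wide, 185 mm high, to the left of the turntable; origin at the centre of its underside.
- bark_a: Loose broken piece of dark chocolate, about 54 x 48 x 12 mm, in front of the turntable; origin under its centre.
- thermometer: Dial probe thermometer, 45 x 158 x 11 mm, lying front right on the table; origin under its centre.
- bark_b: Loose broken piece of lighter chocolate, about 52 x 48 x 12 mm, in front of the turntable; origin under its centre.
- bark_c: Loose broken piece of dark chocolate, about 47 x 54 x 12 mm, in front of the turntable; origin under its centre.
- scraper: Bench scraper with wooden grip, 124 x 154 x 24 mm, lying at the right edge of the table; origin under its centre.

How it is judged:
By the outcome, as a careful person would: the job done as asked, in the order asked, and still so for the second after the job is handed in, with the robot touching nothing.
It also fails if it takes over 38 s, if anything falls off the work surface, if the arm or the gripper's body presses on something with over 40 N, if the wrist force passes 120 N, or if a joint passes its speed limit or range.

## Working session

There is one attempt and no reset: what is moved stays moved. The work goes in short steps, Python scripts to look and compute and a shell command to move; the robot and the scene stay as the last step left them, time stands still between calls to the robot, and variables do not carry over. Pictures are saved under pics/ and viewed, at most 10 in all, crops included, and the job is handed in when it is done.

```bash
ls; mkdir -p pics; python3 - <<'E'
from rig import robot
import cv2,numpy as np
np.set_printoptions(precision=4,suppress=True)
for n in("scene","top"):
    cv2.imwrite(f"pics/{n}0.png",robot.snapshot(n)); m=robot.camera_model(n)
    R=cv2.Rodrigues(np.array(m["rvec"]))[0]; print(n,-R.T@np.array(m["tvec"]).ravel(),R[2])
print(robot.observe())
E
```

```text
pics
scene [ 0.1405 -0.5957  0.8107] [ 0.354   0.5816 -0.7324]
top [ 0.3497 -0.009   1.4245] [ 0.1114 -0.0264 -0.9934]
{'time_s': 0.1, 'joint_positions': array([-1.1596,  0.3328, -0.0647,  1.4608,  0.0216,  1.3499, -0.0885]), 'joint_velocities': array([ 0.0004, -0.0003,  0.0024, -0.0031, -0.0014,  0.0001,  0.0004]), 'tau': array([  0.0023, -62.6749,   0.0496, -39.2429,   0.0163,   0.007 ,
        -0.    ]), 'position': array([0.2626, 0.5668, 0.2306]), 'eef_rot': array([-0.676 , -3.0677,  0.0019]), 'wrist_force': array([-0.4958,  0.7049, -0.7618]), 'ft_torque': array([-0.027 ,  0.0538, -0.0307]), 'gripper_force': 0.0, 'grip_width': 0.08553194529604949}
```

View pics/scene0.png

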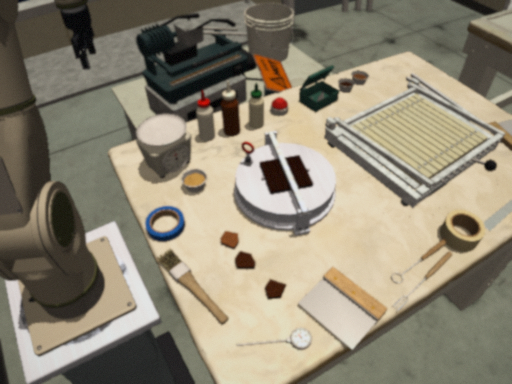

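View pics/top0.png

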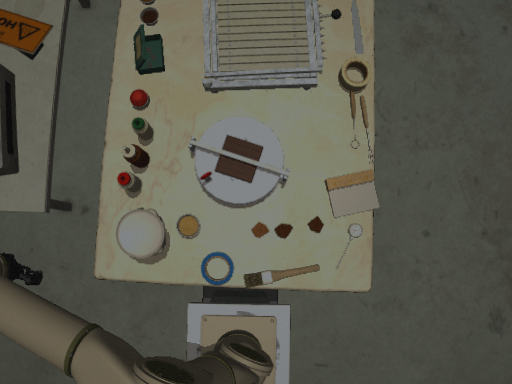

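The scene view shows the red ring at about (247,149) and the deck at about (286,185). In the top view the ring is near (206,177), the deck centre near (239,161), and the rule runs from (192,146) to (287,178). Next I triangulate the ring and fit the deck.

```bash
cat > h.py <<'E'
import cv2,numpy as np
from rig import robot
np.set_printoptions(precision=4,suppress=True)
def cam(n):
    m=robot.camera_model(n); K=np.array(m["mtx"],float); d=np.array(m["dist_coeffs"],float)
    rv=np.array(m["rvec"],float).reshape(3,1); t=np.array(m["tvec"],float).reshape(3,1)
    return K,d,rv,t,cv2.Rodrigues(rv)[0]
def plane(n,px,z):
    K,d,rv,t,R=cam(n); u=cv2.undistortPoints(np.array(px,float).reshape(-1,1,2),K,d).reshape(-1,2)
    c=(-R.T@t).ravel(); r=np.c_[u,np.ones(len(u))]@R
    return c+r*((z-c[2])/r[:,2])[:,None]
def tri(a,b):
    P=[];U=[]
    for n,p in(("scene",a),("top",b)):
        K,d,rv,t,R=cam(n); P.append(np.c_[R,t]); U.append(cv2.undistortPoints(np.array(p,float).reshape(1,1,2),K,d).reshape(2,1))
    X=cv2.triangulatePoints(P[0],P[1],U[0],U[1]).ravel(); return X[:3]/X[3]
def proj(n,X):
    K,d,rv,t,R=cam(n); return cv2.projectPoints(np.array(X,float).reshape(-1,1,3),rv,t,K,d)[0].reshape(-1,2)
def red(im,win):
    x0,y0,x1,y1=win; b,g,r=[im[...,i].astype(int) for i in range(3)]
    m=((r>70)&(r>1.8*g)&(r>1.8*b)); k=np.zeros_like(m); k[y0:y1,x0:x1]=1; m&=k
    ys,xs=np.nonzero(m); return m,np.c_[xs,ys]
E
python3 - <<'E'
from h import *
s=cv2.imread("pics/scene0.png");t=cv2.imread("pics/top0.png")
ms,ps=red(s,(235,135,262,165)); mt,pt=red(t,(195,165,222,190))
print(len(ps),ps.min(0),ps.max(0),len(pt),pt.min(0),pt.max(0))
cs=(ps.min(0)+ps.max(0))/2; ct=pt.mean(0)
print("ring",tri(cs,ct), plane("top",ct,.12))
g=cv2.cvtColor(t,cv2.COLOR_BGR2HSV)
m=((g[...,1]<45)&(g[...,2]>110)).astype(np.uint8); m[:105]=0;m[215:]=0;m[:,:185]=0;m[:,295:]=0
m=cv2.morphologyEx(m,cv2.MORPH_OPEN,np.ones((9,9)))
c=max(cv2.findContours(m,0,1)[0],key=cv2.contourArea); h=cv2.convexHull(c)
w=plane("top",h.reshape(-1,2),.064); (cx,cy),r=cv2.minEnclosingCircle(w[:,:2].astype(np.float32)); print("deck",cx,cy,r,cv2.fitEllipse(h))
e=plane("top",[(192,146),(287,178)],.095); print("rule",e,np.linalg.norm(e[0]-e[1]))
# ends of slab: dark brown
cv2.imwrite("pics/zoom0.png",np.hstack([cv2.resize(t[100:220,180:300],None,fx=3.3,fy=3.3,interpolation=2),cv2.resize(s[110:230,220:340],None,fx=3.3,fy=3.3,interpolation=2)]))
E
```

```text
26 [243 142] [252 152] 23 [201 172] [210 178]
ring [0.5332 0.1039 0.1184] [[0.5342 0.1032 0.12  ]]
deck 0.683924674987793 -0.019490547478199005 0.16174395382404327 ((250.2670135498047, 135.43153381347656), (72.96022033691406, 109.87960052490234), 91.15263366699219)
rule [[ 0.6232  0.1476  0.095 ]
 [ 0.5335 -0.1357  0.095 ]] 0.29716778483369966
```

View pics/zoom0.png

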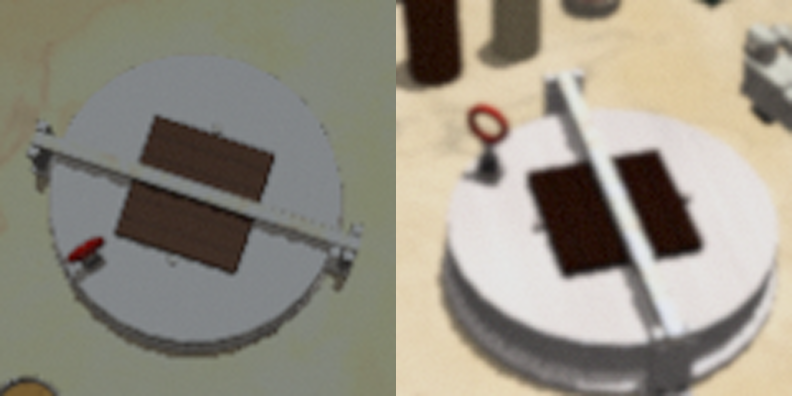

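The zoom shows the deck's top face spanning x 50–342 and y 55–343 in the left half, so its centre is near top pixel (239.4,160.3). The ring stands above the rim at lower left, with the rule and the rests' ends clear of it. Next I work out the axis, the yaw and the ring pose.

```bash
python3 - <<'E'
from h import *
f=lambda x,y:(180+(x+.5)/3.3-.5,100+(y+.5)/3.3-.5)
edge=plane("top",[f(50,199),f(342,205),f(190,55),f(92,98),f(300,95),f(298,305),f(190,343),f(95,300)],.064)[:,:2]
A=np.c_[2*edge,np.ones(8)];s=np.linalg.lstsq(A,(edge**2).sum(1),rcond=None)[0];c=s[:2];print("axis",c,"r",np.sqrt(s[2]+c@c))
slab=plane("top",[f(155,115),f(274,154),f(237,273),f(115,234)],.076)[:,:2];print("slab c",slab.mean(0),np.linalg.norm(np.diff(slab,axis=0),axis=1),np.degrees(np.arctan2(*(slab[1]-slab[0])[::-1])))
e=plane("top",[f(40,142),f(357,241)],.095)[:,:2];d=e[0]-e[1];print("rule",e,np.linalg.norm(d),np.degrees(np.arctan2(d[1],d[0])),e.mean(0))
yaw=np.arctan2(d[1],d[0])-np.pi/2
for cc in(c,slab.mean(0),e.mean(0)):
  a=yaw+np.radians(140);print("pred ring",cc+.112*np.array([np.cos(a),np.sin(a)]),np.degrees(a))
  v=np.array([.5337,.1036])-cc;print("  meas",np.linalg.norm(v),np.degrees(np.arctan2(v[1],v[0])))
o=robot.observe();print(cv2.Rodrigues(o["eef_rot"])[0])
E
```

```text
axis [0.5918 0.0062] r 0.13441041913535476
slab c [0.5925 0.008 ] [0.1147 0.1148 0.116 ] -107.17458313736606
rule [[ 0.6332  0.1487]
 [ 0.5494 -0.138 ]] 0.29868354808219394 73.69866914695582 [0.5913 0.0054]
pred ring [0.5297 0.0994] 123.69866914695582
  meas 0.11345491281148601 120.83119654295056
pred ring [0.5303 0.1012] 123.69866914695582
  meas 0.11222863361857148 121.58467664278525
pred ring [0.5292 0.0986] 123.69866914695582
  meas 0.11388303740419696 120.39847346820076
[[-0.9074  0.4203 -0.0005]
 [ 0.4203  0.9074 -0.0011]
 [-0.     -0.0013 -1.    ]]
```

Measured: axis ≈ (0.592, 0.006) and ring ≈ (0.532, 0.102, 0.119). The radius is 112–113 mm and the deck radius 134 mm, both consistent with what's given. The ring's radial direction is about 122°, so the tool's y has to go from 65° to 32°.

```bash
python3 -m handwheel '[[2.5,-4.5,1,-3.3,4],[2.5,-4.5,1,-3.3,4],[2.5,-4.5,0,-3.3,4],[2.5,-4.5,0,-3.3,4],[2.5,-4.5,0,-3.3,4]]' 30; python3 -m handwheel '[[2.5,-4.5,0,-3.3,4],[2.5,-4.5,0,-3.3,4],[2.5,-4.5,0,-3.3,4],[2.5,-4.5,0,-3.3,4],[2.5,-4.5,0,-3.3,4]]'
```

```text
time_s: 0.72
position: [0.3882, 0.3404, 0.2511]
eef_rot: [-1.112, -2.938, 0.0]
wrist_force: [0.8, -0.1, -0.6]
grip_width: 0.04
gripper_force: 0.0
time_s: 1.35
position: [0.5131, 0.1156, 0.2512]
eef_rot: [-1.522, -2.748, -0.0]
wrist_force: [0.1, 1.4, 0.0]
grip_width: 0.0402
gripper_force: 0.0
```

```bash
python3 -m handwheel '[[1.9,-1.4,-4,0,4],[0,0,-4,0,4],[0,0,0,0,4]]'; python3 - <<'E'
from h import *
s=robot.snapshot("scene");t=robot.snapshot("top")
print(proj("scene",[.532,.102,.12]),proj("top",[.532,.102,.12]))
o=robot.observe();p=o["position"];R=cv2.Rodrigues(o["eef_rot"])[0];print(p,R[:,1],proj("scene",[p,p-[0,0,.05]]))
cv2.imwrite("pics/z1.png",np.hstack([cv2.resize(s[100:200,200:300],(400,400),interpolation=2),cv2.resize(t[120:220,160:260],(400,400),interpolation=2)]))
E
```

```text
time_s: 1.72
position: [0.5297, 0.1025, 0.1686]
eef_rot: [-1.518, -2.746, 0.007]
wrist_force: [-0.6, 1.2, 0.4]
grip_width: 0.0402
gripper_force: 0.0
[[248.0015 147.0086]] [[205.6643 175.5492]]
[0.5319 0.1035 0.1724] [0.8465 0.5325 0.0004] [[247.2121 131.2162]
 [247.6617 146.0398]]
```

View pics/z1.png

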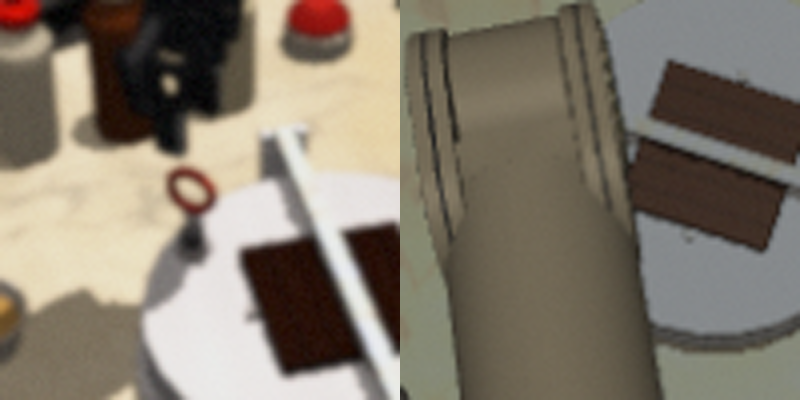

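The ring in the scene view is at (247.5,147), matching my projected estimate of (248,147). The open fingers are right above it, so I descend around it and close.

```bash
python3 -m handwheel '[[0,-0.1,-3.5,0,4],[0,0,-2.5,0,4],[0,0,-1,0,3],[0,0,0,0,1.6],[0,0,0,0,1.6]]'; python3 -m handwheel '[[0,0,0,0,0.9],[0,0,0,0,0.4],[0,0,0,0,0.4],[0,0,0,0,0.4]]' 30
```

```text
time_s: 2.45
position: [0.5326, 0.1025, 0.1028]
eef_rot: [1.519, 2.749, 0.003]
wrist_force: [-0.3, -0.0, -0.1]
grip_width: 0.0163
gripper_force: 0.0
time_s: 2.95
position: [0.5324, 0.1024, 0.1024]
eef_rot: [1.519, 2.749, 0.002]
wrist_force: [-0.4, 0.7, 6.7]
grip_width: 0.0072
gripper_force: 30.4
```

```bash
python3 -m handwheel '[[0,0,0.5,0,0.4],[0,0,0.5,0,0.4],[0,0,0.4,0,0.4],[0,0,0,0,0.4]]' 40; python3 - <<'E'
from h import *
print(proj("scene",[[.532,.102,.12],[.532,.102,.134]]));s=robot.snapshot("scene")
m,p=red(s,(235,130,262,165));print(len(p),p.min(0),p.max(0)) 
c=np.array([.592,.006]);p0=robot.observe()["position"];print(p0)
v=p0[:2]-c;print(np.linalg.norm(v),np.degrees(np.arctan2(v[1],v[0])))
a0=np.radians(122)
P=[c+.1125*np.array([np.cos(a0+k*np.radians(4)),np.sin(a0+k*np.radians(4))]) for k in range(16)]
print(np.diff(P,axis=0)*100)
E
```

```text
time_s: 3.45
position: [0.5317, 0.1021, 0.1153]
eef_rot: [1.519, 2.75, -0.0]
wrist_force: [4.4, -0.9, -7.6]
grip_width: 0.0073
gripper_force: 39.2
[[248.0015 147.0086]
 [247.8817 142.9712]]
4 [252 143] [252 146]
[0.5317 0.102  0.1152]
0.11340618877767882 122.13843785033067
[[-0.651  -0.4391]
 [-0.6188 -0.4834]
 [-0.5835 -0.5254]
 [-0.5455 -0.5649]
 [-0.5047 -0.6015]
 [-0.4616 -0.6353]
 [-0.4161 -0.6659]
 [-0.3686 -0.6933]
 [-0.3194 -0.7174]
 [-0.2686 -0.7379]
 [-0.2164 -0.7548]
 [-0.1633 -0.7681]
 [-0.1093 -0.7776]
 [-0.0548 -0.7833]
 [ 0.     -0.7852]]
```

The wrist feels 7.6 N downward, which matches a spring lifted about 13 mm. Next I turn along the arc with the pin held up.

```bash
python3 -m handwheel '[[-0.33,-0.22,0,2,0.4],[-0.65,-0.45,0,4,0.4],[-0.6,-0.5,0,4,0.4],[-0.55,-0.55,0,4,0.4],[0,0,0,0,0.4]]' 40; python3 - <<'E'
from h import *
o=robot.observe();p=o["position"];v=p[:2]-[.592,.006];R=cv2.Rodrigues(o["eef_rot"])[0]
print(np.linalg.norm(v),np.degrees(np.arctan2(v[1],v[0])),np.degrees(np.arctan2(R[1,1],R[0,1])),o["wrist_force"])
E
```

```text
time_s: 4.12
position: [0.5104, 0.0841, 0.1154]
eef_rot: [1.173, 2.914, -0.0]
wrist_force: [5.7, -1.3, -6.8]
grip_width: 0.0069
gripper_force: 40.6
0.11297148600377005 136.23911409238562 46.133074512936815 [ 5.7154 -1.3222 -6.8338]
```

```bash
python3 -m handwheel '[[-0.5,-0.6,0,4,0.4],[-0.46,-0.63,0,4,0.4],[0,0,-0.1,0,0.4],[0,0,-0.1,0,0.4],[0,0,0,0,1.3]]' 40;python3 -m handwheel '[[0,0,0,0,1.3],[0,0,0,0,1.3]]'; python3 - <<'E'
from h import *
o=robot.observe();p=o["position"];c=np.array([.592,.006]);v=p[:2]-c;R=cv2.Rodrigues(o["eef_rot"])[0];a=np.arctan2(v[1],v[0])
print(np.linalg.norm(v),np.degrees(a),np.degrees(np.arctan2(R[1,1],R[0,1])),o["wrist_force"])
P=[c+.1125*np.array([np.cos(a+k*np.radians(2)),np.sin(a+k*np.radians(2))]) for k in range(21)]
print(np.diff(P,axis=0)*100)
E
```

```text
time_s: 4.75
position: [0.5006, 0.073, 0.1135]
eef_rot: [-0.97, -2.987, -0.0]
wrist_force: [-0.5, 0.4, 1.4]
grip_width: 0.0133
gripper_force: 0.0
time_s: 5.0
position: [0.5007, 0.0728, 0.1135]
eef_rot: [-0.968, -2.989, -0.0]
wrist_force: [0.1, 0.1, -0.2]
grip_width: 0.0131
gripper_force: 0.0
0.11314310823326001 143.78720789492567 54.12173298249167 [ 0.1104  0.1051 -0.1687]
[[-0.2264 -0.3208]
 [-0.2151 -0.3285]
 [-0.2035 -0.3358]
 [-0.1916 -0.3427]
 [-0.1796 -0.3492]
 [-0.1673 -0.3553]
 [-0.1548 -0.3609]
 [-0.1421 -0.3661]
 [-0.1292 -0.3708]
 [-0.1162 -0.3751]
 [-0.103  -0.3789]
 [-0.0898 -0.3823]
 [-0.0764 -0.3852]
 [-0.0629 -0.3876]
 [-0.0493 -0.3896]
 [-0.0357 -0.3911]
 [-0.022  -0.3921]
 [-0.0083 -0.3926]
 [ 0.0054 -0.3926]
 [ 0.0191 -0.3922]]
```

The pin now rides on the plate with the fingers loose around the ring, at a deck angle of about 22°. Next I push slowly at about 31 mm/s and feel for the notch.

```bash
python3 -m handwheel '[[-0.23,-0.32,0,2,1.3],[-0.21,-0.33,0,2,1.3],[-0.2,-0.34,0,2,1.3],[-0.19,-0.34,0,2,1.3],[-0.18,-0.35,0,2,1.3]]'; python3 -m handwheel '[[-0.17,-0.36,0,2,1.3],[-0.15,-0.36,0,2,1.3]]'
```

```text
time_s: 5.62
position: [0.4913, 0.0568, 0.1137]
eef_rot: [0.7, 3.061, 0.003]
wrist_force: [2.1, 3.3, -2.5]
grip_width: 0.0131
gripper_force: 2.2
time_s: 5.88
position: [0.4882, 0.0497, 0.1138]
eef_rot: [0.593, 3.084, 0.003]
wrist_force: [3.0, 3.6, -1.1]
grip_width: 0.0131
gripper_force: 2.4
```

```bash
python3 - <<'E'
from h import *
s=robot.snapshot("scene");t=robot.snapshot("top")
cv2.imwrite("pics/z2.png",np.hstack([cv2.resize(s[100:200,190:290],(400,400),interpolation=2),cv2.resize(t[120:220,160:260],(400,400),interpolation=2)]))
E
```

```text
(no output)
```

View pics/z2.png

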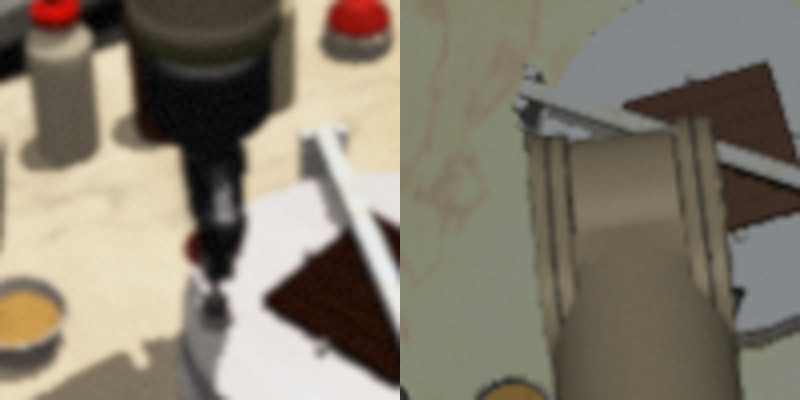

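The slab and deck turn together, and the ring is held loosely between the fingers at about (200,245) in the left crop. I continue in small calls, watching the force.

```bash
python3 -m handwheel '[[-0.1,-0.24,0,1.3,1.3],[-0.09,-0.24,0,1.3,1.3]]'|sed -n '1,2p;4,6p'
```

```text
time_s: 6.22
position: [0.4861, 0.0445, 0.1136]
wrist_force: [2.3, 2.9, -0.1]
grip_width: 0.0132
gripper_force: 2.2
```

```bash
python3 -m handwheel '[[-0.09,-0.24,0,1.3,1.3],[-0.08,-0.24,0,1.3,1.3]]'|sed -n '1,2p;4,6p'
```

```text
time_s: 6.48
position: [0.4835, 0.0385, 0.1132]
wrist_force: [1.1, 0.9, -1.1]
grip_width: 0.0129
gripper_force: 0.9
```

```bash
python3 -m handwheel '[[-0.08,-0.2,0,1.1,1.3]]'|sed -n '1,2p;4,6p'
```

```text
time_s: 6.6
position: [0.4829, 0.0367, 0.1132]
wrist_force: [0.3, 0.6, -0.3]
grip_width: 0.013
gripper_force: 0.6
```

```bash
python3 - <<'E'
from h import *
s=robot.snapshot("scene")
m,p=red(s,(215,140,262,185));print(len(p),p.min(0),p.max(0),p.mean(0))
print(robot.observe()["wrist_force"])
for d in(38,40,42,44):
  a=np.radians(122+d);x=.592+.1125*np.cos(a);y=.006+.1125*np.sin(a);print(d,proj("scene",[[x,y,.12],[x,y,.131],[x,y,.084]]).ravel())
cv2.imwrite("pics/z3.png",cv2.resize(s[130:200,200:280],(800,700)[:2] and (640,560),interpolation=2))
E
```

```text
5 [239 166] [240 171] [239.2 168.4]
[ 0.6919  0.4614 -0.1378]
38 [243.9333 165.9431 243.8011 162.7641 244.3529 176.0044]
40 [244.2308 166.9903 244.1006 163.811  244.6441 177.0511]
42 [244.5831 168.0341 244.4554 164.8547 244.9887 178.0943]
44 [244.9903 169.0732 244.8654 165.8937 245.3867 179.1327]
```

View pics/z3.png

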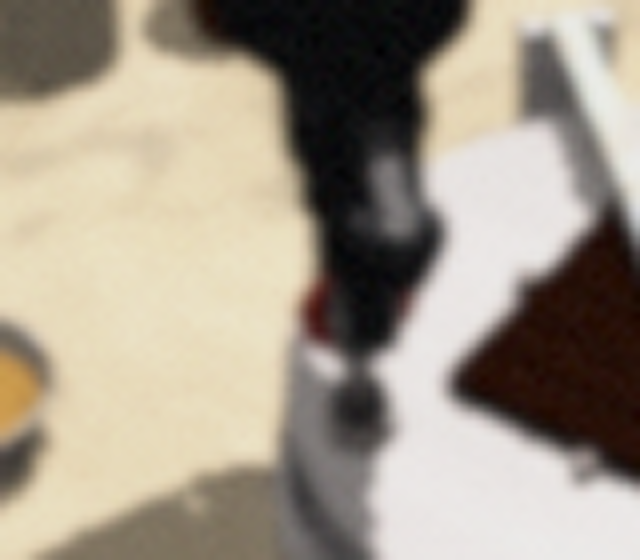

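The ring's outward edge shows at scene (239.5,168.4), between the fingers, and the bush is at (245,181). That height suits the ring sitting lower. I push a little more to feel whether it is locked.

```bash
python3 -m handwheel '[[-0.06,-0.19,0,1.0,1.3],[0,0,0,0,1.3]]'|sed -n '1,2p;4,6p'; python3 - <<'E'
from h import *
for d in(38,40,42,44,46):
  a=np.radians(122+d);r=.112+.0155;x=.592+r*np.cos(a);y=.006+r*np.sin(a);print(d,proj("scene",[[x,y,.12],[x,y,.131]]).ravel())
E
```

```text
time_s: 6.9
position: [0.4824, 0.0349, 0.1133]
wrist_force: [-0.6, 0.2, -0.2]
grip_width: 0.0127
gripper_force: 0.0
38 [238.0848 166.7765 237.9054 163.5981]
40 [238.405  167.9685 238.2276 164.7898]
42 [238.7879 169.1575 238.6129 165.9787]
44 [239.2334 170.342  239.0614 167.1631]
46 [239.7416 171.5204 239.5731 168.3415]
```

```bash
python3 -m handwheel '[[-0.06,-0.19,0,1.0,1.3],[0,0,0,0,1.3]]'|sed -n '1,2p;4,6p'
```

```text
time_s: 7.15
position: [0.4822, 0.0343, 0.1134]
wrist_force: [3.2, 5.1, -2.7]
grip_width: 0.0131
gripper_force: 2.6
```

```bash
python3 -m handwheel '[[-0.05,-0.19,0,1.0,1.3],[0,0,0,0,1.3]]'|sed -n '1,2p;4,6p'
```

```text
time_s: 7.4
position: [0.4822, 0.0338, 0.1135]
wrist_force: [4.6, 10.8, -4.3]
grip_width: 0.0132
gripper_force: 5.5
```

Now the tool stalls while the force climbs, so the deck is locked at about 41.5° (0.72 rad). I back off to relieve it, open, rise straight up, move aside and check the ring height.

```bash
python3 -m handwheel '[[0.1,0.4,0,-1,1.5],[0,0,0,0,3],[0,0,0,0,4],[0,0,0,0,4]]'; python3 -m handwheel '[[0,0,1,0,4],[0,0,3,0,4],[0,0,5,0,4],[0,0,4,0,4]]'|sed -n '1,2p;4,4p'; python3 -m handwheel '[[-2,5,2,0,4],[-2,5,0,0,4],[-2,5,0,0,4],[-2,5,0,0,4],[0,0,0,0,4]]'|sed -n '1,2p;4,4p'
python3 - <<'E'
from h import *
s=robot.snapshot("scene");t=robot.snapshot("top")
ms,ps=red(s,(225,140,262,190)); mt,pt=red(t,(190,165,235,215))
print(len(ps),ps.min(0),ps.max(0),len(pt), pt.min(0) if len(pt) else 0)
cs=(ps.min(0)+ps.max(0))/2
if len(pt): 
  X=tri(cs,pt.mean(0));v=X[:2]-[.592,.006];print(X,np.linalg.norm(v),np.degrees(np.arctan2(v[1],v[0]))-122)
cv2.imwrite("pics/z4.png",np.hstack([cv2.resize(s[120:220,210:310],(400,400),interpolation=2),cv2.resize(t[110:220,180:290],(400,400),interpolation=2)]))
E
```

```text
time_s: 7.9
position: [0.4823, 0.035, 0.1133]
eef_rot: [-0.371, -3.119, 0.0]
wrist_force: [-0.4, -0.2, -0.2]
grip_width: 0.0401
gripper_force: 0.0
time_s: 8.4
position: [0.4825, 0.0352, 0.246]
wrist_force: [0.8, 0.3, 0.5]
time_s: 9.02
position: [0.4004, 0.2389, 0.2639]
wrist_force: [0.9, -1.3, -0.1]
19 [239 164] [250 173] 28 [226 187]
[0.4848 0.0372 0.118 ] 0.11163137709755322 41.77326689815919
```

View pics/z4.png

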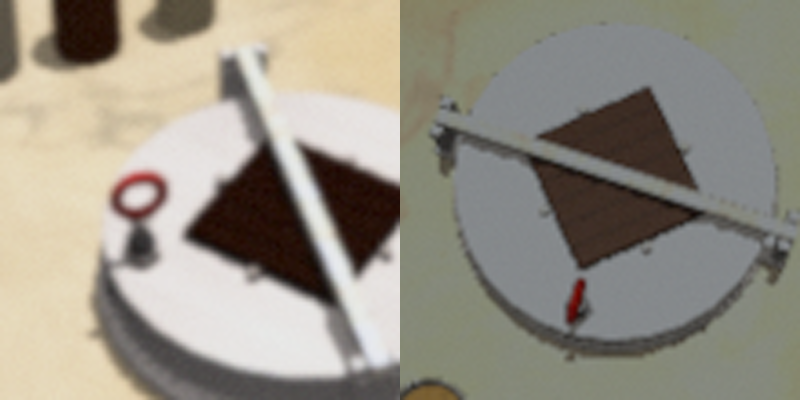

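The ring triangulates to z = 0.118. It read 0.1184 when home at the start, so the pin is fully down. The deck is at 41.8° ≈ 0.73 rad, inside the diamond-stop range, the rule is in its rests, and the arm is clear.

```bash
python3 -c "
from rig import robot
print(robot.job_done())"
```

```text
the job is handed in; nothing more can be done
None
```

The deck is locked with the pin fully home in the next (diamond) notch at about 0.73 rad, the ring is released with the rule and slab undisturbed, and the job was handed in at about 9 s.

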